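# Turn the loudspeaker on its turntable to face the measurement microphone

### The arm

A 6-joint arm with a two-finger parallel gripper is mounted at the origin on the work surface. World frame = base frame: x ahead of the robot, y to its left, z up, the work surface at z = 0. Lengths are in m, angles in rad, forces in N, time in s.
With the tool pointing down it reaches from about 0.35 to 0.95 m from the base axis. Payload 17.4 kg.
Tool frame: the origin (TCP) lies midway between the tips of the shut fingers; the grasp point (between the pads) lies 19 mm behind it (manip.tcp_to_grasp is the distance from the TCP to the grasp point, in m); z points along the fingers, y is the direction in which the jaws open and shut (so a half turn about z gives the same grasp; the last joint's range is limited). The gripper opens to 93 mm and grips with 3 to 60 N. Pads are 15 mm wide; open, the fingers measure 128 mm over their backs; the gripper's body (75 mm by 188 mm) begins 65 mm behind the grasp point.
Start: joints at [-1.139, 0.116, 1.442, -0, 1.584, -0.038], TCP at [0.306, -0.602, 0.219] pointing down, gripper open.
Joint ranges: [-2.83, 2.83], [-0.83, 2.19], [0.07, 2.5], [-1.14, 4.28], [0.01, 3], [-2.97, 2.97]. Speed limits (rad/s): [1.89, 1.89, 2.22, 3.14, 3.14, 3.14].

### API

Orientations are given as a unit quaternion [x, y, z, w].
In Python, from station import status, cams, manip gives the robot as it stands.
- The arm moves only by the tool carry_out, never from a script. Its argument "deltas" is one flat list of numbers, 7 for each row, row after row: the shift along the tool's x, y, z in m, then the turn, a rotation vector about the tool's x, y, z in rad, then the gripper's target within -1 to 1 (fully open at 1, half-way at 0, shut at -1). A call has exactly 5 rows; each row is the pose to reach, as a shift and turn from the pose measured when the call began, along the tool's axes at that moment; what a row does not reach only later rows make up. A row lasts 1/8 s, in which the tool goes at most 62.5 mm and 10.7 degrees, less where a joint would pass 70% of its speed; a pose out of reach is approached as far as the arm can. A call with a gripper value outside its range is refused whole. The fingers move at their own pace and stop on an object; "force" is the grip in N (left out, the last holds). Time passes only in rows, so rows that repeat a pose let the fingers close, or fill a call up. It gives the time, the measured TCP pose, the force and the opening at its end, in the units of the state.
- status.get_obs(): the state, without advancing time (a new reading comes with each control period).
- cams.read_camera(name): name is "scene" or "top" or "wrist"; returns (picture, depth): 400x640x3 uint8, blue, green, red; 400x640 float32, m along the optical axis (not along the pixel's ray), 0 where there is no reading.
- cams.camera_info(name): a dict with "camera_matrix" (3x3 intrinsics, pixels), "R" (3x3) and "t" (3): a world point X has camera coordinates R X + t. Camera axes: x right, y down, z forward; pixel columns grow to the right and rows downward; lengths in m; the calibration is good to about 2 mm. The wrist camera is an equidistant fisheye: a pixel r from the principal point sees the ray r / f radians off the axis. A picture is of the moment at which its call begins: read the wrist's pose just before it. camera_info takes no time and is no camera call; for the wrist camera it gives the pose at the moment of the call.
- manip.job_done(): hands the job in, once; it reports no verdict.
The state is a dict: "t": time; "joints": joint angles; "qd": joint speeds; "tau": joint torques, N m; "tool_pos": TCP position; "tcp_rot": TCP orientation; "wrist_force": force on the tool from outside, world axes, zero at the start; "wrist_torque": the same for the moment, N m; "opening": finger opening in m.
Only numpy, scipy, OpenCV 4.12 (cv2) and the standard library are available. Lean on these libraries where they do the work, as an engineer would, in place of code of your own. Each camera call takes 0.05 s, during which the arm holds its last target. There are 200 camera calls.

### The job

Get the small loudspeaker ready for an on-axis measurement: with your fingertips, push the notched rim of the turntable round, in as many pushes as you need, using nothing but the fingers, until the front of the loudspeaker squarely faces the tip of the measurement microphone, then leave the turntable at rest and take your hand away. Do not touch, shift or lift the loudspeaker, do not touch the microphone or its stand, and leave the bare woofer, the calibrator and the screwdriver where they are.

Things in the scene. Friction and masses are not known exactly. Their poses are not given: they have to be found in the camera images.
- platter: Round plywood disc of the turntable, 320 mm across, 24 mm thick, free to turn either way without end on an upright axle. Origin: on the axle at the disc's top face, 62 mm above the bench; z up. Five finger notches pierce its rim, 72 degrees apart, the first centred on its own +x axis. Stiff bearing: about 2 N at the rim turns it, and it stays where left, without coasting. Its black ten-degree marks do not matter.
- notch (a point): Middle of the first notch, 142 mm from the axle, at mid-thickness, 50 mm above the bench. Each notch runs from 120 to 160 mm from the axle, is 28 degrees wide with radial sides (70 mm wide at this point) and open above, below and outwards, so shut fingers fit in from above and push sideways on either side of it. The rim between notches is 94 to 120 mm wide: push it, do not pinch it.
- plinth: Fixed dark steel plinth under the disc, 210 mm across, 38 mm high, so the disc overhangs the plinth by 55 mm all round with 38 mm free below. Origin: on the axle at bench level.
- speaker: Compact loudspeaker, 110 deep, 95 wide, 160 mm high, 1 to 1.7 kg, dark wood, black front with a large round driver low and a small one above, two brass terminals behind. It stands loose on the middle of the disc (corners within 85 mm of the axle) and turns with it. Origin: centre of its underside; z up; +x points straight out of its front. Its heading is unrelated to the notches.
- mic_tip (a point): Tip of the measurement microphone, a slim metal rod (160 mm long, 13 to 19 mm thick) held level 172 mm above the bench, pointing roughly at the turntable's axle from 0.23 to 0.27 m away. Fixed.
- woofer_mid (a point): Bare woofer standing on its magnet on the bench, 130 mm across, 78 mm high; point on its axis half-way up. Bystander.
- calibrator_mid (a point): Sound calibrator, small upright stepped cylinder, 42 mm across, 63 mm high; point on its axis half-way up. Bystander.
- screwdriver_mid (a point): Screwdriver with a black handle lying on the bench, 190 mm long, 26 mm thick; point at the middle of its length. Bystander.
- mic_stand: The fixed steel stand with the microphone. Origin: on the bench straight below the microphone's tip; the microphone points along its -x axis, and the centre of its round foot (110 mm across) with the upright rod is 70 mm from the origin along +x.

How it is judged:
At the end, for the whole second after the job is handed in: The loudspeaker stands upright at rest on the middle of the disc (within 30 mm of the axle) with its front towards the microphone, whose tip lies within 25 mm sideways of the loudspeaker's centre line (about 5 degrees); the bystanders are within 20 mm of where they were (y of mic_tip in the frame of speaker between -0.025 and 0.025 m and x of mic_tip in the frame of speaker above 0.1 m and horizontal distance between speaker and platter below 0.03 m and height (world z) of speaker between 0.057 and 0.067 m and angle between speaker's own z axis and vertical below 0.05 rad and linear speed of speaker below 0.02 m/s and angular speed of speaker below 0.05 rad/s and distance of each of woofer_mid, calibrator_mid, screwdriver_mid from where it was at the start of the episode below 0.02 m); the robot touches nothing.
It fails at once if the turntable is pushed with the arm or the gripper's body instead of the fingers (contact force between platter and the arm above 1 N).
It fails at once if the loudspeaker is touched by the robot (contact force between speaker and the fingers above 0.5 N or contact force between speaker and the arm above 0.5 N).
It fails at once if the loudspeaker is lifted, tipped or slid off the middle of the disc (height (world z) of speaker above 0.072 m or angle between speaker's own z axis and vertical above 0.1 rad or horizontal distance between speaker and platter above 0.03 m).
It fails at once if the microphone or its stand is touched (contact force between mic_stand and anything else above 0.5 N).
It fails at once if the woofer, calibrator or screwdriver is moved (distance of any of woofer_mid, calibrator_mid, screwdriver_mid from where it was at the start of the episode above 0.02 m).
It also fails if it takes over 72 s, if anything falls off the work surface, if the arm or the gripper's body presses on something with over 40 N, if the wrist force passes 120 N, or if a joint passes its speed limit or range.

## Working session

There is one attempt and no reset: what is moved stays moved. The work goes in short steps, Python scripts to look and compute and a tool call to move; the robot and the scene stay as the last step left them, time stands still between calls to the robot, and variables do not carry over. Pictures are saved under pics/ and viewed, about 8 in all and at most 12, crops included, and the job is handed in when it is done.

Besides the shell and the picture viewer there is one more tool, called after "Call:" as name(argument=value, ...) on one line, values as JSON. carry_out: Moves the arm, as the interface text tells. Its arguments: {"type":"object","properties":{"deltas":{"type":"array"},"force":{"type":"number"}},"required":["deltas"]}

```bash
mkdir -p pics; python3 - <<'E'
from station import status,cams
import cv2,numpy as np
for n in("top","scene"):
    p,d=cams.read_camera(n);cv2.imwrite(f"pics/{n}0.png",p);np.save(f"pics/{n}0.npy",d)
    i=cams.camera_info(n);print(n,i)
o=status.get_obs();print({k:np.round(v,3) for k,v in o.items()})
E
```

```text
top {'camera_matrix': array([[497.92585987,   0.        , 324.61198821],
       [  0.        , 497.92585987, 211.38662248],
       [  0.        ,   0.        ,   1.        ]]), 'R': array([[-0.00344449, -0.99998363,  0.00456893],
       [-0.99891061,  0.00322809, -0.04655285],
       [ 0.04653734, -0.00472431, -0.99890538]]), 't': array([0.05920934, 0.53282106, 1.48127987])}
scene {'camera_matrix': array([[404.33961414,   0.        , 310.43742775],
       [  0.        , 404.33961414, 197.29285891],
       [  0.        ,   0.        ,   1.        ]]), 'R': array([[-0.45835044,  0.88876059, -0.00441534],
       [ 0.65632898,  0.33512295, -0.67596219],
       [-0.59928887, -0.31272548, -0.73692308]]), 't': array([ 0.18259336, -0.27670843,  1.59753258])}
{'t': np.float64(0.1), 'joints': array([-1.139,  0.116,  1.442,  0.   ,  1.584, -0.038]), 'qd': array([ 0.001, -0.003, -0.002, -0.001,  0.001,  0.001]), 'tau': array([ 3.0000e-03, -7.2290e+01, -6.2386e+01,  7.8000e-02,  2.3000e-02,
       -0.0000e+00]), 'tool_pos': array([ 0.305, -0.602,  0.218]), 'tcp_rot': array([ 0.973,  0.233, -0.   , -0.   ]), 'wrist_force': array([-0.288, -0.531,  0.037]), 'wrist_torque': array([ 0.016, -0.03 ,  0.047]), 'opening': np.float64(0.093)}
```

View pics/top0.png

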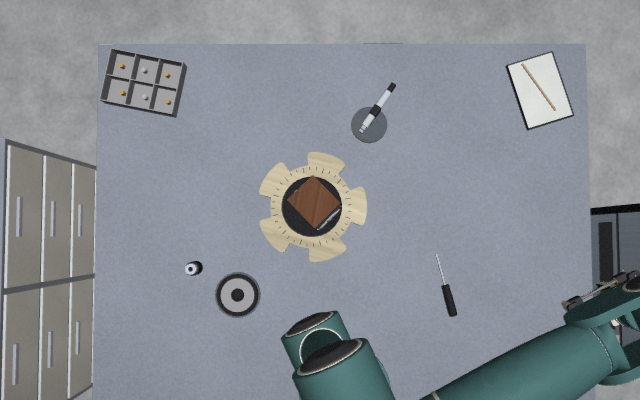

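View pics/scene0.png

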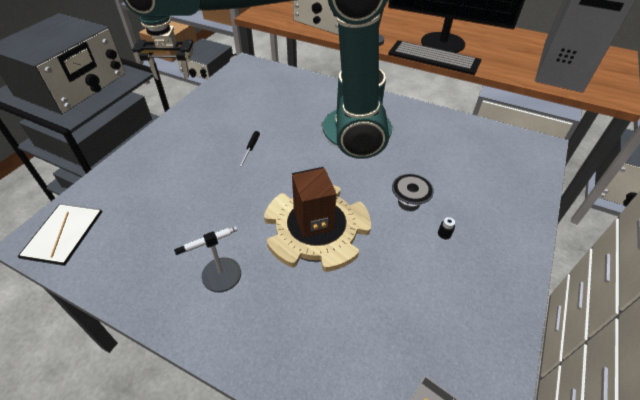

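```bash
cat > h.py <<'E'
import numpy as np,cv2
from station import status,cams
def pts(n,pd=None):
    p,d=pd if pd else cams.read_camera(n); i=cams.camera_info(n);K,R,t=i["camera_matrix"],i["R"],i["t"]
    v,u=np.mgrid[:400,:640]
    c=np.stack([(u-K[0,2])/K[0,0]*d,(v-K[1,2])/K[1,1]*d,d],-1)
    W=(c-t)@R; W[d==0]=np.nan
    return p,W
def ray(n,u,v,z):
    i=cams.camera_info(n);K,R,t=i["camera_matrix"],i["R"],i["t"]
    C=-R.T@t; r=R.T@np.linalg.inv(K)@[u,v,1]
    return C+r*(z-C[2])/r[2]
C0=None
def analyse(pd=None,c=None):
    p,W=pts("top",pd); x,y,z=W[...,0],W[...,1],W[...,2]
    if c is None: c=ray("top",313,207,.062)[:2]
    near=np.hypot(x-c[0],y-c[1])<.2
    m=near&(abs(z-.062)<.008)
    ch=cv2.convexHull(W[m][:,:2].astype(np.float32));cc,rr=cv2.minEnclosingCircle(ch)
    print("platter",cc,rr,m.sum(),"z",np.median(z[m]))
    s=near&(abs(z-.222)<.01)
    r=cv2.minAreaRect(W[s][:,:2].astype(np.float32));print("speaker top",r,np.median(z[s]))
    cc=np.array(cc)
    # notches: angular occupancy of ring 130..150
    ring=(np.hypot(x-cc[0],y-cc[1])>.13)&(np.hypot(x-cc[0],y-cc[1])<.15)&m
    a=np.degrees(np.arctan2(y-cc[1],x-cc[0]))[ring]%72
    h=np.histogram(a,72,(0,72))[0]; a2=np.exp(1j*np.radians(5*a)).sum()
    print("solid centre mod72",np.degrees(np.angle(a2))/5%72,"notch",(np.degrees(np.angle(a2))/5+36)%72)
    return p,W
E
python3 - <<'E'
from h import *
p=cv2.imread("pics/top0.png");d=np.load("pics/top0.npy")
p,W=analyse((p,d))
x,y,z=np.moveaxis(W,-1,0)
m=(z>.145)&(z<.2)&(x>.5)&(np.arange(400)[:,None]<150)
q=W[m]; q=q[(abs(q[:,1]+.1)<.2)]
print("mic n",len(q)); 
vx=cv2.fitLine(q[:,:2].astype(np.float32),cv2.DIST_HUBER,0,.01,.01).ravel();s=(q[:,:2]-vx[2:])@vx[:2]
print(vx,s.min(),s.max(),vx[2:]+vx[:2]*s.min(),vx[2:]+vx[:2]*s.max())
print("mic tip by px",ray("top",361,133,.172),"back",ray("top",393,83,.172))
for k,v,zz in(("woofer",(238,295),.07),("calib",(194,268),.06),("sdtip",(436,254),.013),("sdend",(452,315),.013)):print(k,ray("top",*v,zz).round(3))
i=cams.camera_info("top")
c=cv2.resize(p[110:280,225:425],None,fx=4,fy=3.5,interpolation=cv2.INTER_CUBIC);cv2.imwrite("pics/crop0.png",cv2.resize(p[110:260,240:415],None,fx=4,fy=4,interpolation=cv2.INTER_CUBIC))
s=cv2.imread("pics/scene0.png");ds=np.load("pics/scene0.npy");_,S=pts("scene",(s,ds))
for u,v in((313,226),(325,226),(230,231),(236,229),(222,233)):print(u,v,S[v,u].round(3))
E
```

```text
platter (0.5460469126701355, 0.09648696333169937) 0.16020837426185608 6161 z 0.06282882797243282
speaker top ((0.5469630360603333, 0.08623416721820831), (0.11107970774173737, 0.0946553573012352), 43.67506790161133) 0.22249160219541708
solid centre mod72 54.75470636202188 notch 18.75470636202188
mic n 404
[ 0.81933266 -0.5733184   0.8043123  -0.08307877] -0.07871963297466504 0.08078783075147532 [ 0.73981472 -0.03794736] [ 0.8705044  -0.12939592]
mic tip by px [ 0.73706022 -0.04075986  0.172     ] back [ 0.87362727 -0.12853339  0.172     ]
woofer [0.292 0.306 0.07 ]
calib [0.369 0.435 0.06 ]
sdtip [ 0.404 -0.275  0.013]
sdend [ 0.223 -0.32   0.013]
313 226 [0.603 0.114 0.115]
325 226 [0.585 0.142 0.112]
230 231 [ 0.756 -0.045  0.176]
236 229 [ 0.744 -0.035  0.176]
222 233 [ 0.773 -0.056  0.18 ]
```

View pics/crop0.png

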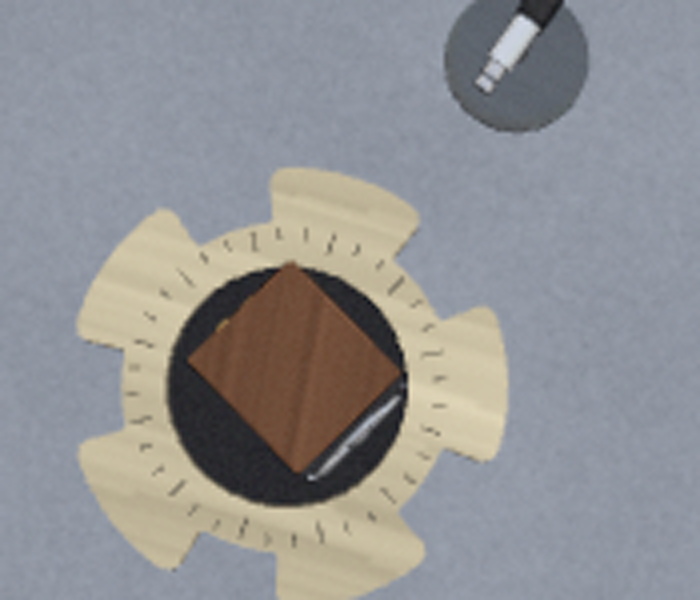

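```bash
cat >> h.py <<'E'
from scipy.spatial.transform import Rotation as Ro
def rows(ws,g=-1):
    "ws: (x,y,z,yaw deg of tool y), tool down -> tool-frame deltas"
    o=status.get_obs();R0=Ro.from_quat(o["tcp_rot"]);p0=o["tool_pos"]
    yy=R0.as_matrix()[:,1];print("t",o["t"],"pos",np.round(p0,4),"yaw",np.degrees(np.arctan2(yy[1],yy[0])).round(1),"F",np.round(o["wrist_force"],1),"j",np.round(o["joints"],2))
    for x,y,z,a in ws:
        a=np.radians(a);Y=np.array([np.cos(a),np.sin(a),0]);Z=np.array([0,0,-1.]);M=np.c_[np.cross(Y,Z),Y,Z]
        print(",".join("%.4g"%k for k in np.r_[np.round(R0.inv().apply(np.array([x,y,z])-p0),4),np.round((R0.inv()*Ro.from_matrix(M)).as_rotvec(),3)]),g,sep=",")
C=np.array([.546,.0965])
def arc(phis,r=.146,z=.036):
    return [(C[0]+r*np.cos(np.radians(f)),C[1]+r*np.sin(np.radians(f)),z,f+90-360) for f in phis]
E
python3 - <<'E'
from h import *
e=np.array(arc([162.75],z=.27)[0]);s=np.array([.306,-.602,.27,-63]);print(e)
rows([s+(e-s)*f for f in (0.03,.1,.17,.24,.31)])
E
```

```text
[   0.40656709    0.13979507    0.27       -107.25      ]
t 0.1 pos [ 0.3055 -0.6017  0.218 ] yaw -63.1 F [-0.3 -0.5  0. ] j [-1.14  0.12  1.44  0.    1.58 -0.04]
0.0131,-0.018,-0.052,-0.001,-0,0.022,-1
0.0429,-0.0612,-0.0519,-0.001,-0,0.076,-1
0.0727,-0.1043,-0.0519,-0.001,0,0.13,-1
0.1024,-0.1474,-0.0519,-0.001,0,0.184,-1
0.1322,-0.1905,-0.0518,-0.001,0,0.238,-1
```

Call:
carry_out(deltas=[0.013,-0.018,-0.052,0,0,0.022,-1,0.043,-0.061,-0.052,0,0,0.076,-1,0.073,-0.104,-0.052,0,0,0.13,-1,0.102,-0.147,-0.052,0,0,0.184,-1,0.132,-0.19,-0.052,0,0,0.238,-1], force=20)

```text
t: 0.72
tool_pos: [0.3371, -0.3709, 0.2698]
tcp_rot: [0.993, 0.115, -0.0, -0.001]
wrist_force: [0.9, -0.0, -0.3]
opening: 0.0475
```

```bash
python3 - <<'E'
from h import *
e=np.array(arc([162.75],z=.27)[0]);s=np.array([.306,-.602,.27,-63])
rows([s+(e-s)*f for f in (.38,.45,.52,.59,.66)])
E
```

```text
t 0.725 pos [ 0.3371 -0.3709  0.2698] yaw -76.8 F [ 0.9 -0.  -0.3] j [-0.88 -0.27  1.73  0.    1.69  0.46]
0.0185,-0.0478,-0.0001,-0.001,0,0.052,-1
0.0372,-0.0968,-0,-0.001,0,0.106,-1
0.0559,-0.1458,0,-0.001,0,0.16,-1
0.0746,-0.1947,0.0001,-0.001,0,0.214,-1
0.0932,-0.2437,0.0001,-0.001,0,0.268,-1
```

Call:
carry_out(deltas=[0.018,-0.048,0,0,0,0.052,-1,0.037,-0.097,0,0,0,0.106,-1,0.056,-0.146,0,0,0,0.16,-1,0.075,-0.195,0,0,0,0.214,-1,0.093,-0.244,0,0,0,0.268,-1])

```text
t: 1.35
tool_pos: [0.3718, -0.1105, 0.27]
tcp_rot: [1.0, -0.02, -0.0, -0.001]
wrist_force: [0.3, 0.1, -0.5]
opening: 0.0012
```

```bash
python3 - <<'E'
from h import *
e=np.array(arc([162.75],z=.27)[0]);s=np.array([.306,-.602,.27,-63])
rows([s+(e-s)*f for f in (.73,.8,.87,.94,1)])
E
```

```text
t 1.35 pos [ 0.3718 -0.1105  0.27  ] yaw -92.3 F [ 0.3  0.1 -0.5] j [-0.36 -0.54  1.92  0.    1.77  1.26]
0.0056,-0.0503,0.0001,-0.001,0,0.052,-1
0.0105,-0.1025,0.0001,-0.001,0,0.106,-1
0.0154,-0.1547,0.0002,-0.001,0.001,0.16,-1
0.0204,-0.2068,0.0002,-0.001,0.001,0.214,-1
0.0246,-0.2515,0.0003,-0.001,0.001,0.261,-1
```

Call:
carry_out(deltas=[0.006,-0.05,0,0,0,0.052,-1,0.01,-0.102,0,0,0,0.106,-1,0.015,-0.155,0,0,0,0.16,-1,0.02,-0.207,0,0,0,0.214,-1,0.025,-0.251,0,0,0,0.261,-1])

```text
t: 1.98
tool_pos: [0.4067, 0.1412, 0.2702]
tcp_rot: [0.989, -0.151, -0.0, -0.001]
wrist_force: [0.8, -0.5, 0.9]
opening: 0.0005
```

```bash
python3 - <<'E'
from h import *
e=np.array(arc([162.75],z=.27)[0])
ws=[]
for z in(.25,.22,.19,.16,.13):
    w=e.copy();w[2]=z;ws.append(w)
rows(ws)
p,_=cams.read_camera("wrist");cv2.imwrite("pics/w1.png",p)
E
```

```text
t 1.975 pos [0.4067 0.1412 0.2702] yaw -107.3 F [ 0.8 -0.5  0.9] j [ 0.27 -0.44  1.85  0.    1.73  2.15]
0.0003,0.0014,0.0202,-0.001,0.001,-0.001,-1
0.0004,0.0015,0.0502,-0.001,0.001,-0.001,-1
0.0004,0.0015,0.0802,-0.001,0.001,-0.001,-1
0.0004,0.0015,0.1102,-0.001,0.001,-0.001,-1
0.0004,0.0016,0.1402,-0.001,0.001,-0.001,-1
```

View pics/w1.png

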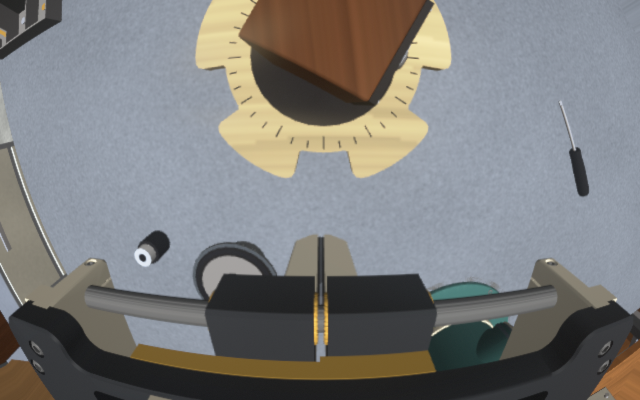

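```bash
python3 - <<'E'
from h import *
i=cams.camera_info("wrist");print(-i["R"].T@i["t"],i["R"][2])
p,d=cams.read_camera("wrist")
for u,v in((320,330),(320,365),(320,390),(60,370),(320,285)):print(u,v,d[v,u])
print(i["camera_matrix"])
E
```

```text
[0.4863557  0.11987484 0.43554591] [-0.28486135  0.09133183 -0.95420779]
320 330 0.07795994
320 365 0.07067235
320 390 0.061720468
60 370 0.05645774
320 285 0.13040364
[[309.70691629   0.         320.4627784 ]
 [  0.         309.70691629 197.80377386]
 [  0.           0.           1.        ]]
```

Call:
carry_out(deltas=[0,0.001,0,0,0,-0.18,-1,0,0.001,0,0,0,-0.36,-1,0,0.001,0,0,0,-0.54,-1,0,0.001,0,0,0,-0.72,-1,0,0.001,0,0,0,-0.9,-1])

```text
t: 2.7
tool_pos: [0.4064, 0.1407, 0.2695]
tcp_rot: [0.954, 0.299, -0.001, -0.001]
wrist_force: [0.2, -0.9, 0.6]
opening: 0.0003
```

Call:
carry_out(deltas=[0,0,0,0,0,-0.18,-1,0,0,0,0,0,-0.36,-1,0,0,0,0,0,-0.54,-1,0,0,0,0,0,-0.72,-1,0,0,0,0,0,-0.9,-1])

```text
t: 3.32
tool_pos: [0.4063, 0.1401, 0.2693]
tcp_rot: [0.727, 0.686, -0.0, -0.001]
wrist_force: [-0.6, 0.5, -0.2]
opening: 0.0006
```

Call:
carry_out(deltas=[0,0,0,0,0,-0.18,-1,0,0,0,0,0,-0.36,-1,0,0,0,0,0,-0.54,-1,0,0,0,0,0,-0.72,-1,0,0,0,0,0,-0.9,-1])

```text
t: 3.95
tool_pos: [0.4062, 0.1395, 0.2692]
tcp_rot: [0.354, 0.935, -0.0, -0.001]
wrist_force: [-0.5, 0.2, -0.2]
opening: 0.0004
```

```bash
sed -i 's/f+90-360)/f-90)/' h.py; python3 - <<'E'
from h import *
e=np.array(arc([162.75],z=.27)[0])
rows([np.r_[e[:2],z,e[3]-d] for z,d in((.27,17),(.26,8),(.24,0),(.2,0),(.15,0))])
E
```

```text
t 3.95 pos [0.4062 0.1395 0.2692] yaw 48.6 F [-0.5  0.2 -0.2] j [ 0.27 -0.44  1.85  0.    1.73 -0.58]
-0.0001,0.0005,-0.0008,-0.001,-0.002,-0.125,-1
-0.0001,0.0005,0.0092,-0.001,-0.002,-0.282,-1
-0.0001,0.0005,0.0292,-0,-0.003,-0.422,-1
-0.0002,0.0005,0.0692,-0,-0.003,-0.422,-1
-0.0003,0.0006,0.1192,-0,-0.003,-0.422,-1
```

Call:
carry_out(deltas=[0,0,0,0,0,-0.125,-1,0,0,0.009,0,0,-0.282,-1,0,0,0.029,0,-0.002,-0.422,-1,0,0.001,0.069,0,-0.002,-0.422,-1,0,0.001,0.119,0,-0.002,-0.422,-1])

```text
t: 4.58
tool_pos: [0.4068, 0.1398, 0.1495]
tcp_rot: [0.15, 0.989, 0.0, 0.0]
wrist_force: [1.0, 1.4, -0.0]
opening: 0.0003
```

```bash
python3 - <<'E'
from h import *
e=np.array(arc([162.75])[0])
rows([np.r_[e[:2],z,e[3]] for z in(.12,.09,.06,.036,.036)])
E
```

```text
t 4.575 pos [0.4068 0.1398 0.1495] yaw 72.7 F [ 1.   1.4 -0. ] j [ 0.27 -0.42  2.03 -0.    1.53 -1.  ]
0.0002,-0.0001,0.0295,0,0.001,-0,-1
0.0002,-0.0001,0.0595,0,0.001,-0,-1
0.0003,-0.0002,0.0895,0,0.001,-0,-1
0.0003,-0.0002,0.1135,0,0.001,-0,-1
0.0003,-0.0002,0.1135,0,0.001,-0,-1
```

Call:
carry_out(deltas=[0,0,0.029,0,0.001,0,-1,0,0,0.059,0,0.001,0,-1,0,0,0.089,0,0.001,0,-1,0,0,0.113,0,0.001,0,-1,0,0,0.113,0,0.001,0,-1])

```text
t: 5.2
tool_pos: [0.4058, 0.1391, 0.035]
tcp_rot: [0.15, 0.989, -0.0, -0.002]
wrist_force: [-0.1, 0.3, 0.8]
opening: 0.0004
```

```bash
cat >> h.py <<'E'
def push(phis,lag=lambda f:.2*max(0,f-169)):
    ws=[list(w) for w in arc(phis)]
    for w,f in zip(ws,phis): w[3]-=lag(f)
    rows(ws)
E
python3 - <<'E'
from h import *
push([165,168,172,176,180])
E
```

```text
t 5.2 pos [0.4058 0.1391 0.035 ] yaw 72.7 F [-0.1  0.3  0.8] j [ 0.27 -0.33  2.16  0.    1.32 -1.  ]
-0.0006,-0.0048,-0.001,-0.001,-0.003,-0.039,-1
-0.0011,-0.0125,-0.001,-0.001,-0.003,-0.092,-1
-0.0024,-0.0226,-0.001,-0.001,-0.003,-0.151,-1
-0.0044,-0.0326,-0.001,-0.001,-0.003,-0.207,-1
-0.0071,-0.0424,-0.001,-0.001,-0.003,-0.263,-1
```

Call:
carry_out(deltas=[-0.001,-0.005,0,0,-0.003,-0.039,-1,-0.001,-0.0125,0,0,-0.003,-0.092,-1,-0.0025,-0.0225,0,0,-0.003,-0.151,-1,-0.0045,-0.0325,0,0,-0.003,-0.207,-1,-0.007,-0.0425,0,0,-0.003,-0.263,-1])

```text
t: 5.82
tool_pos: [0.4005, 0.0962, 0.0366]
tcp_rot: [0.018, 1.0, -0.0, 0.001]
wrist_force: [1.0, 2.1, -1.0]
opening: 0.0004
```

```bash
python3 - <<'E'
from h import *
push([184,188,192,196,200])
E
```

```text
t 5.825 pos [0.4005 0.0962 0.0366] yaw 87.9 F [ 1.   2.1 -1. ] j [ 0.17 -0.39  2.19 -0.    1.33 -1.36]
-0.0002,-0.0098,0.0006,-0,0.002,-0.054,-1
-0.0016,-0.0199,0.0006,-0,0.002,-0.11,-1
-0.0038,-0.0299,0.0006,-0,0.002,-0.165,-1
-0.0066,-0.0397,0.0006,-0,0.002,-0.221,-1
-0.0101,-0.0493,0.0006,-0,0.002,-0.277,-1
```

Call:
carry_out(deltas=[0,-0.01,0,0,0.002,-0.054,-1,-0.0015,-0.02,0,0,0.002,-0.11,-1,-0.004,-0.03,0,0,0.002,-0.165,-1,-0.0065,-0.04,0,0,0.002,-0.221,-1,-0.01,-0.049,0,0,0.002,-0.277,-1])

```text
t: 6.45
tool_pos: [0.4092, 0.0464, 0.038]
tcp_rot: [-0.121, 0.993, -0.0, 0.001]
wrist_force: [0.3, 2.0, 0.2]
opening: 0.0005
```

```bash
python3 - <<'E'
from h import *
push([204,209,214,219,224])
pd=cams.read_camera("top");cv2.imwrite("pics/top1.png",pd[0][110:290,225:465]);
try: analyse(pd)
except Exception as e: print(e)
E
```

```text
t 6.45 pos [0.4092 0.0464 0.038 ] yaw 103.9 F [0.3 2.  0.2] j [ 0.05 -0.39  2.19 -0.    1.34 -1.76]
-0.0011,-0.0098,0.002,-0,0.001,-0.054,-1
-0.0039,-0.0222,0.002,-0,0.001,-0.124,-1
-0.0077,-0.0344,0.002,-0,0.001,-0.194,-1
-0.0126,-0.0461,0.002,-0,0.001,-0.264,-1
-0.0185,-0.0574,0.002,-0,0.001,-0.333,-1
platter (0.5458486676216125, 0.09643710404634476) 0.1602187156677246 5236 z 0.06287452229166163
speaker top ((0.5520298480987549, 0.08797751367092133), (0.1110960841178894, 0.09529469162225723), 73.90974426269531) 0.2226047884048893
solid centre mod72 12.176885683787713 notch 48.17688568378772
```

View pics/top1.png

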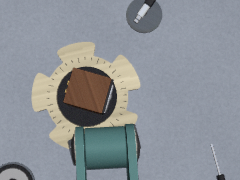

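Call:
carry_out(deltas=[-0.001,-0.01,0.002,0,0.001,-0.054,-1,-0.004,-0.022,0.002,0,0.001,-0.124,-1,-0.0075,-0.0345,0.002,0,0.001,-0.194,-1,-0.0125,-0.046,0.002,0,0.001,-0.264,-1,-0.0185,-0.0575,0.002,0,0.001,-0.333,-1])

```text
t: 7.12
tool_pos: [0.4419, -0.0058, 0.0372]
tcp_rot: [-0.286, 0.958, -0.0, 0.001]
wrist_force: [-0.1, 3.1, 0.3]
opening: 0.0007
```

```bash
python3 - <<'E'
from h import *
push([229,234,239,244,248])
E
```

```text
t 7.125 pos [ 0.4419 -0.0058  0.0372] yaw 123.2 F [-0.1  3.1  0.3] j [-0.07 -0.31  2.13 -0.    1.31 -2.22]
-0.0026,-0.0111,0.0013,-0.001,0.001,-0.066,-1
-0.0066,-0.0232,0.0013,-0.001,0.001,-0.136,-1
-0.0117,-0.0349,0.0013,-0.001,0.001,-0.206,-1
-0.0177,-0.0461,0.0013,-0.001,0.001,-0.276,-1
-0.0232,-0.0547,0.0013,-0.001,0.001,-0.332,-1
```

Call:
carry_out(deltas=[-0.0025,-0.011,0.001,0,0.001,-0.066,-1,-0.0065,-0.023,0.001,0,0.001,-0.136,-1,-0.0115,-0.035,0.001,0,0.001,-0.206,-1,-0.0175,-0.046,0.001,0,0.001,-0.276,-1,-0.023,-0.055,0.001,0,0.001,-0.332,-1])

```text
t: 7.75
tool_pos: [0.4918, -0.0394, 0.0374]
tcp_rot: [-0.441, 0.898, -0.001, 0.0]
wrist_force: [-2.1, 2.7, 0.4]
opening: 0.0004
```

```bash
python3 - <<'E'
from h import *
push([251,254,257,260,263],lambda f:16+.5*(f-248))
E
```

```text
t 7.75 pos [ 0.4918 -0.0394  0.0374] yaw 142.3 F [-2.1  2.7  0.4] j [-0.13 -0.18  2.03 -0.    1.29 -2.61]
-0.0024,-0.0066,0.0014,-0.001,-0,-0.021,-1
-0.005,-0.0137,0.0014,-0.001,-0,-0.047,-1
-0.0081,-0.0208,0.0014,-0.001,-0,-0.074,-1
-0.0114,-0.0276,0.0014,-0.001,-0,-0.1,-1
-0.0152,-0.0343,0.0014,-0.001,-0,-0.126,-1
```

Call:
carry_out(deltas=[-0.0025,-0.0065,0.001,0,0,-0.021,-1,-0.005,-0.0135,0.001,0,0,-0.047,-1,-0.008,-0.021,0.001,0,0,-0.074,-1,-0.0115,-0.0275,0.001,0,0,-0.1,-1,-0.015,-0.0345,0.001,0,0,-0.126,-1])

```text
t: 8.38
tool_pos: [0.5287, -0.0487, 0.0364]
tcp_rot: [-0.497, 0.868, -0.001, 0.0]
wrist_force: [-2.4, 1.1, -0.4]
opening: 0.0005
```

```bash
cat >> h.py <<'E'
def check(tip=np.array([.7385,-.0395])):
    pd=cams.read_camera("top");p,W=analyse(pd)
    z=W[...,2];s=(np.hypot(W[...,0]-C[0],W[...,1]-C[1])<.2)&(abs(z-.222)<.01)
    c,(w,h),a=cv2.minAreaRect(W[s][:,:2].astype(np.float32))
    a=a if w>h else a+90
    d=tip-c; b=np.degrees(np.arctan2(d[1],d[0])); e=(b-a+90)%180-90   # sign of axis known by eye
    print("axis",a,"bearing",b,"err",e,"lateral mm",1e3*np.hypot(*d)*np.sin(np.radians(e)))
    return pd[0]
E
python3 - <<'E'
from h import *
p=check()
push([264,265,266,267,268],lambda f:23.5+.5*(f-263))
E
```

```text
platter (0.5462021827697754, 0.09662424027919769) 0.1604718416929245 4874 z 0.06294702295020761
speaker top ((0.5556865930557251, 0.09829962253570557), (0.09516173601150513, 0.11086659133434296), 47.93069076538086) 0.22266537502744813
solid centre mod72 5.855566530519687 notch 41.85556653051969
axis 137.93069076538086 bearing -37.00796302810853 err 5.0613462065106205 lateral mm 20.19683645358189
t 8.425 pos [ 0.5294 -0.0489  0.0365] yaw 149.7 F [-0.  -0.5  0.1] j [-0.14 -0.09  1.95 -0.    1.28 -2.75]
-0.0008,-0.001,0.0005,-0.002,-0,-0.006,-1
-0.0019,-0.0033,0.0005,-0.002,-0,-0.015,-1
-0.003,-0.0056,0.0005,-0.002,-0,-0.023,-1
-0.0042,-0.0079,0.0005,-0.002,-0,-0.032,-1
-0.0054,-0.0102,0.0005,-0.002,-0,-0.041,-1
```

Call:
carry_out(deltas=[-0.001,-0.001,0,0,0,-0.006,-1,-0.002,-0.0035,0,0,0,-0.015,-1,-0.003,-0.006,0,0,0,-0.023,-1,-0.0045,-0.0085,0,0,0,-0.032,-1,-0.0055,-0.0115,0,0,0,-0.041,-1])

```text
t: 9.05
tool_pos: [0.5423, -0.0499, 0.0364]
tcp_rot: [-0.515, 0.857, -0.001, 0.0]
wrist_force: [-1.6, 1.4, 0.6]
opening: 0.0003
```

```bash
python3 - <<'E'
from h import *
p=check()
rows([])
E
```

```text
platter (0.5456951260566711, 0.09675195068120956) 0.16019651293754578 4749 z 0.06285720328845601
speaker top ((0.5557240843772888, 0.09920434653759003), (0.09514468163251877, 0.11126379668712616), 53.230892181396484) 0.22252193117346733
solid centre mod72 11.769996428015562 notch 47.76999642801556
axis 143.23089218139648 bearing -37.19400814271083 err -0.4249003241073126 lateral mm -1.701542709934776
t 9.1 pos [ 0.5426 -0.05    0.0365] yaw 152.1 F [-1.5  1.2 -1. ] j [-0.14 -0.06  1.92 -0.    1.27 -2.79]
```

```bash
python3 - <<'E'
from h import *
a,b=np.array(arc([265.5])[0]),np.array(arc([262])[0])
rows([np.r_[a[:2],.0365,152],np.r_[b[:2],.0365,152],np.r_[b[:2],.045,152],np.r_[b[:2],.075,152],np.r_[b[:2],.11,152]])
E
```

```text
t 9.1 pos [ 0.5426 -0.05    0.0365] yaw 152.1 F [-1.5  1.2 -1. ] j [-0.14 -0.06  1.92 -0.    1.27 -2.79]
0.0029,0.0076,-0,-0.002,-0,0.001,-1
0.0062,0.0159,-0,-0.002,-0,0.001,-1
0.0062,0.0158,-0.0085,-0.002,-0,0.001,-1
0.0062,0.0158,-0.0385,-0.002,-0,0.001,-1
0.0062,0.0157,-0.0735,-0.002,-0,0.001,-1
```

Call:
carry_out(deltas=[0.003,0.0075,0,0,0,0,-1,0.006,0.016,0,0,0,0,-1,0.006,0.016,-0.008,0,0,0,-1,0.006,0.016,-0.038,0,0,0,-1,0.006,0.016,-0.073,0,0,0,-1])

```text
t: 9.72
tool_pos: [0.5253, -0.0477, 0.1107]
tcp_rot: [-0.516, 0.857, -0.001, 0.0]
wrist_force: [-0.6, 0.6, 0.4]
opening: 0.0005
```

Call:
carry_out(deltas=[0,0,-0.03,0,0,0,-1,0,0,-0.065,0,0,0,-1,0,0,-0.1,0,0,0,-1,0,0,-0.135,0,0,0,-1,0,0,-0.17,0,0,0,-1])

```text
t: 10.35
tool_pos: [0.5248, -0.0475, 0.2827]
tcp_rot: [-0.516, 0.857, -0.001, 0.001]
wrist_force: [0.2, 0.5, 0.3]
opening: 0.0001
```

```bash
python3 - <<'E'
from h import *
rows([(.51-.02*i,-.05-.045*i,.28,152) for i in (.5,1.5,2.5,3.5,4.5)])
E
```

```text
t 10.35 pos [ 0.5248 -0.0475  0.2827] yaw 152.1 F [0.2 0.5 0.3] j [-0.14 -0.22  1.66 -0.    1.7  -2.79]
0.0337,0.0102,0.0027,-0.003,0,0.001,-1
0.0828,0.0068,0.0027,-0.003,0,0.001,-1
0.1319,0.0034,0.0027,-0.003,0,0.001,-1
0.1811,-0,0.0027,-0.003,0,0.001,-1
0.2302,-0.0034,0.0027,-0.003,0,0.001,-1
```

Call:
carry_out(deltas=[0.033,0.01,0,0,0,0.17,-1,0.08,0.007,0,0,0,0.34,-1,0.125,0.003,0,0,0,0.51,-1,0.17,0,0,0,0,0.68,-1,0.2,0,0,0,0,0.85,-1])

```text
t: 10.98
tool_pos: [0.4301, -0.2257, 0.2835]
tcp_rot: [-0.113, 0.994, -0.001, 0.002]
wrist_force: [0.7, 0.8, -0.3]
opening: 0.0006
```

```bash
python3 - <<'E'
from h import *
rows([])
p=check();cv2.imwrite("pics/top2.png",p)
s,d=cams.read_camera("scene");cv2.imwrite("pics/s2.png",s)
for n,f in(("top",p),):
    o=cv2.imread("pics/top0.png")
    for k,(u,v,h) in dict(woofer=(238,295,30),cal=(194,268,14),sd=(444,285,34)).items():
        a=o[v-h:v+h,u-h:u+h].astype(float);b=f[v-h:v+h,u-h:u+h].astype(float);print(k,abs(a-b).mean())
_,W=pts("top",None)
print(W[133:136,362:365].round(3).tolist())
E
```

```text
t 10.975 pos [ 0.4301 -0.2257  0.2835] yaw 103.0 F [ 0.7  0.8 -0.3] j [-0.54 -0.31  1.74 -0.    1.71 -2.33]
platter (0.5454697608947754, 0.09614069759845734) 0.16027937829494476 6135 z 0.06282479011403207
speaker top ((0.5557147264480591, 0.09917543828487396), (0.09539149701595306, 0.1113114207983017), 53.66390609741211) 0.2224662202457599
solid centre mod72 10.288466916046648 notch 46.288466916046644
axis 143.6639060974121 bearing -37.186844794777315 err -0.85075089218941 lateral mm -3.4066480119984424
woofer 5.147407407407408
cal 5.35969387755102
sd 52.58578431372549
[[[0.768, -0.056, 0.019], [0.769, -0.059, 0.017], [0.769, -0.062, 0.016]], [[0.766, -0.056, 0.014], [0.766, -0.059, 0.014], [0.766, -0.062, 0.015]], [[0.762, -0.056, 0.021], [0.764, -0.06, 0.01], [0.762, -0.062, 0.022]]]
```

View pics/top2.png

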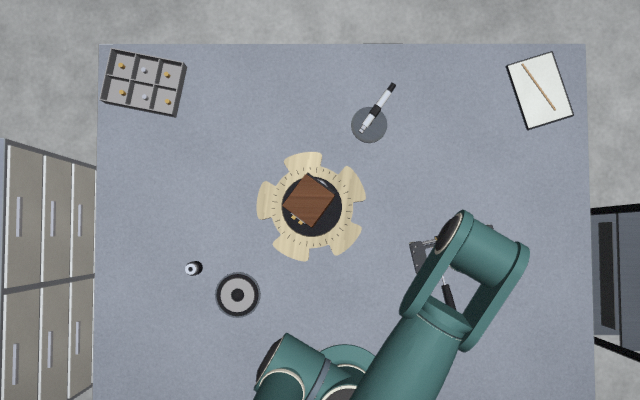

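View pics/s2.png

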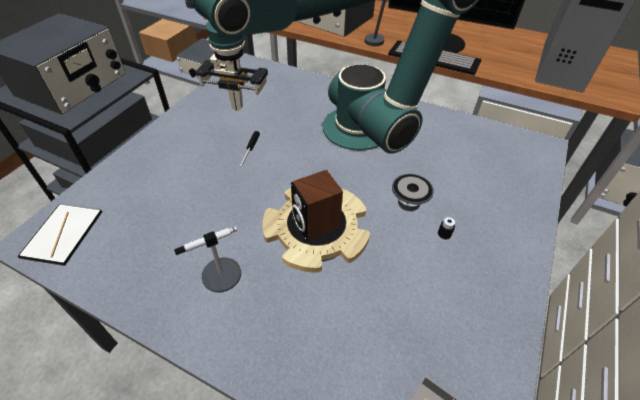

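```bash
python3 -c "
from station import manip,status
print(abs(status.get_obs()['qd']).max());print(manip.job_done())"
```

```text
0.03794926612039356
the job is handed in; nothing more can be done
None
```

I turned the platter about 100° counter-clockwise with one continuous fingertip push in a single notch. A measured 5° nudge finished it. I then backed the fingers off the notch side, lifted out and withdrew the arm. The job is handed in, at about 11 s of the 72 s allowed. No verdict was reported.

- **Aim:** the last measurement after withdrawing puts the loudspeaker's axis about 0.9° off the microphone tip, roughly 3 mm sideways against the 25 mm limit. The check before withdrawing read −0.4°, so the two differ by about measurement noise.
- **Loudspeaker position:** it stands about 11 mm from the axle and upright. Its front faces the microphone and its terminals face away.
- **Bystanders:** the woofer and calibrator look unchanged in the top view. My numeric check failed for the screwdriver because the arm hid it from the top camera. In the scene picture it lies where it was at the start.
- **Forces:** the wrist force stayed around 2–4 N during the push, and near zero once the hand was clear.
- **Arm at hand-in:** it still showed a small joint speed of 0.04 rad/s. It was well clear of everything, holding its last target.

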